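# Slide the battery pack under the charger's rails and start the charge

## Robot

A 7-joint arm with a two-finger parallel gripper is mounted at the origin on the work surface. World frame = base frame: x ahead of the robot, y to its left, z up, the work surface at z = 0. Lengths are in m, angles in rad, forces in N, time in s.
With the tool pointing down it reaches from about 0.425 to 0.925 m from the base axis. Payload 6.8 kg.
Tool frame: the origin (TCP) lies on the centre line of the jaws, within the pads' length; the fingertips stand 19 mm ahead of it and the grasp point (between the pads) is the TCP; z points along the fingers, y is the line along which they close (so a half turn about z gives the same grasp; the last joint's range is limited). The gripper opens to 85 mm and grips with 20 to 120 N. Pads are 22 mm wide; open, the fingers measure 114 mm over their backs; the gripper's body (76 mm by 85 mm) begins 54 mm behind the grasp point. The pads swing forward as they close: fully open they stand 13 mm farther back than shut.
Start: joints at [-1.367, 0.477, 0.022, 1.555, -0.011, 1.109, -0.083], TCP at [0.207, 0.642, 0.25] pointing down, gripper open.
Joint ranges: [-2.96, 2.96], [-0.34, 2.1], [-1.41, 1.46], [0.24, 2.44], [-1.37, 4.51], [0.17, 1.92], [-2.96, 2.96]. Speed limits (rad/s): [2.39, 2.39, 3.14, 3.14, 3.14, 3.14, 3.14].

## Interface

Orientations are given as a rotation vector (axis times angle).
In Python, from bench import r gives the robot as it stands. The module is installed in compiled form; this text tells all that it offers.
- The arm moves only by the tool arm_command, never from a script. Its argument "rows" is a list of rows, each an object of numbers: "fingers": the opening, from -1 (shut) to 1 (fully open); "x", "y", "z": the shift along the tool's x, y, z in m; "ax", "ay", "az": the turn, a rotation vector about the tool's x, y, z in degrees. In form: [{"fingers": .., "x": .., "y": .., "z": .., "ax": .., "ay": .., "az": ..}, ...]. A call has 1 to 10 rows; each row shifts and turns the commanded pose from where the row before left it, along the tool's axes as they then stand; what a row does not reach is not made up. A row lasts 1/12 s, in which the tool goes at most 41.7 mm and 7.16 degrees, less where a joint would pass 70% of its speed; a pose out of reach is approached as far as the arm can. A call is refused whole if a number of a shift passes 0.0417 or a number of a turn 7.16, either way. A call with a gripper value outside its range is refused whole. The fingers move at their own pace and stop on an object; "grip_force" is the grip in N (left out, the last holds). Time passes only in rows, so rows that do not move let the fingers close. It gives the time, the measured TCP pose, the force, the opening and the grip force at its end, in the units of the state.
- r.get_obs(): the state, without advancing time (a new reading comes with each control period).
- r.grab_frame(name): name is "side" or "top" or "wrist"; returns a dict with "frame" (400x640x3 uint8, red, green, blue), "depth" (400x640 float32, m along the optical axis (not along the pixel's ray), 0 where there is no reading), "K" (3x3 intrinsics, pixels), "world_from_camera" (4x4, takes a point from camera to world coordinates). Camera axes: x right, y down, z forward; pixel columns grow to the right and rows downward; lengths in m; the calibration is good to about 2 mm. A picture is of the moment at which its call begins.
- r.hand_in(): hands the job in; it is judged then, once.
The state is a dict: "clock": time; "joints": joint angles; "qvel": joint speeds; "tau": joint torques, N m; "tcp_pos": TCP position; "orientation": TCP orientation; "contact_force": force on the tool from outside, world axes, zero at the start; "moment": the same for the moment, N m; "grip_width": finger opening in m; "gripper_force": force on a finger pad.
Only numpy, scipy, OpenCV 4.12 (cv2) and the standard library are available. Lean on these libraries where they do the work, as an engineer would, in place of code of your own. Each camera call takes 0.05 s, during which the arm holds its last target. There are 200 camera calls.

## Task

Put the red battery pack on the flat front deck of the bench charger, copper-contact end towards the rails, slide it in under the yellow rail lips until it is fully home against the grey block, and let go of it. Then, one key at a time, press the blue key all the way down and release it, and after that the green key. Leave the green bit case, the mug and the screwdriver where they are.

Things in the scene. Friction and masses are not known exactly. Their poses are not given: they have to be found in the camera images.
- battery_center (a point): Centre of the loose red battery pack (110 long, 80 high), 40 above its underside. Own +x points to the nose, the end with copper contacts (a copper stripe marks the nose end of its black top); z up. Starts upright on the table, nose within 0.6 rad of world +x. Grip it across its 56 wide body, at or above this point so that the fingertips stay above the rails.
- battery: The same pack, 0.35 to 0.65 kg; origin at its underside's centre, axes as battery_center. Upright body 110 long (own x) x 56 wide (own y), centred on a grey foot plate 110 x 80 wide x 8 thick, so that a flange 12 wide and 8 high sticks out along each long side.
- battery_nose (a point): Point on the pack's underside, in the middle of its nose edge: 55 ahead of battery_center along own x and 40 below it.
- charger: Black bench charger fixed to the table, 315 long (own x) x 130 wide. Origin: on the table under it. Own +x is the way the pack is slid in, within 0.4 rad of world +x. Its flat deck is 40 above the table, from x = -165 to 80; bare landing part from -165 to -55. A grey rear block, top 68 above the table, begins at x = 80.
- rail_mouth (a point): Middle of the entry between the two yellow rails, on the deck, 100 before dock_stop (charger x = -20). The rails run from here to the block: side faces 86 apart (3 play each side of the foot plate), overhanging lips 64 apart, underside 12 and top 17 above the deck. The foot plate runs under the lips, the body between them. Lead-in cheeks 14 high flare out 35 before this point.
- dock_stop (a point): Where the pack's nose edge (battery_nose) comes when fully home: on the deck at the foot of the grey block's face, charger x = 80, y = 0, 40 above the table. Axes as the charger's. Fully home, battery_center lies 55 back from here (own -x) and 40 up.
- key_blue (a joint): Travel of the blue key: 0 up, 0.006 m fully down; a spring returns it, about 5 N holds it fully down. A press counts beyond 0.004 m.
- key_green (a joint): Travel of the green key, the same as the blue one.
- key_blue_top (a point): Middle of the top of the round blue key (30 across, in a black housing on top of the charger's grey rear block), 38 behind the block's front face and 38 to one side of the charger's centre line; left or right varies. Pressed straight down.
- key_green_top (a point): Middle of the top of the round green key, on the other side of the charger's centre line, 76 from the blue key.
- bit_case: Bystander: loose green bit case, 90 x 65 x 40 high; origin at its underside's centre.
- mug: Bystander: loose white mug, 80 across, 90 high, handle on own +y side; origin at its underside's centre.
- screwdriver: Bystander: loose orange-handled screwdriver, 200 long, lying along own x, handle to -x.

How it is judged:
On the way, in this order (a step that is already met when the one before it is completed fails the run):
1. the pack is fully home under the rails, nose against the grey block, and let go (x of battery_nose in the frame of dock_stop between -0.006 and 0.004 m and y of battery_nose in the frame of dock_stop between -0.008 and 0.008 m and z of battery_nose in the frame of dock_stop between -0.004 and 0.004 m and angle between the x axis of battery_center and the x axis of charger, either way round below 0.1 rad and contact force between the fingers and battery below 0.5 N), for 0.2 s.
2. the blue key is pressed down, with the green one up and the pack home (x of battery_nose in the frame of dock_stop between -0.006 and 0.004 m and y of battery_nose in the frame of dock_stop between -0.008 and 0.008 m and z of battery_nose in the frame of dock_stop between -0.004 and 0.004 m and angle between the x axis of battery_center and the x axis of charger, either way round below 0.1 rad and value of joint key_blue above 0.004 m and value of joint key_green below 0.002 m), for 0.05 s.
3. the blue key is up again (value of joint each of key_blue, key_green below 0.002 m), for 0.05 s.
4. the green key is pressed down, with the blue one up and the pack home (x of battery_nose in the frame of dock_stop between -0.006 and 0.004 m and y of battery_nose in the frame of dock_stop between -0.008 and 0.008 m and z of battery_nose in the frame of dock_stop between -0.004 and 0.004 m and angle between the x axis of battery_center and the x axis of charger, either way round below 0.1 rad and value of joint key_green above 0.004 m and value of joint key_blue below 0.002 m), for 0.05 s.
At the end, for the whole second after the job is handed in: The pack rests released under the rails: nose within 6 mm of the grey block, within 8 mm of the centre line, flat on the deck within 4 mm, in line within 0.1 rad; both keys are up again (under 2 mm down) (all of step 1 and all of step 3 and linear speed of battery below 0.02 m/s); the robot touches nothing.
It fails at once if both keys are pressed together (value of joint each of key_blue, key_green above 0.004 m).
It fails at once if the bit case is moved by more than 30 mm (distance of bit_case from where it was at the start of the episode above 0.03 m).
It fails at once if the mug is moved by more than 30 mm (distance of mug from where it was at the start of the episode above 0.03 m).
It fails at once if the screwdriver is moved by more than 30 mm (distance of screwdriver from where it was at the start of the episode above 0.03 m).
It also fails if it takes over 51 s, if anything falls off the work surface, if the arm or the gripper's body presses on something with over 40 N, if the wrist force passes 120 N, or if a joint passes its speed limit or range.

## Working session

There is one attempt and no reset: what is moved stays moved. The work goes in short steps, Python scripts to look and compute and a tool call to move; the robot and the scene stay as the last step left them, time stands still between calls to the robot, and variables do not carry over. Pictures are saved under pics/ and viewed, at most 10 in all, crops included, and the job is handed in when it is done.

Besides the shell and the picture viewer there is one more tool, called after "Request:" as name([rows], argument=value, ...), one row to a line, values as JSON. arm_command: Moves the arm, as the interface text tells. Its arguments: {"type":"object","properties":{"rows":{"type":"array"},"grip_force":{"type":"number"}},"required":["rows"]}

```bash
mkdir -p pics; cat > h.py <<'E'
import numpy as np, cv2
from bench import r
from scipy.spatial.transform import Rotation as R
def grab(n,save=None):
    f=r.grab_frame(n)
    if save: cv2.imwrite('pics/'+save,f['frame'][:,:,::-1])
    return f
def pts(f):
    d=f['depth'];K=f['K'];v,u=np.mgrid[:400,:640]
    P=np.stack([(u-K[0,2])/K[0,0]*d,(v-K[1,2])/K[1,1]*d,d],-1)
    T=f['world_from_camera'];return P@T[:3,:3].T+T[:3,3]
def ray(f,u,v,z):
    T=f['world_from_camera'];d=T[:3,:3]@np.linalg.solve(f['K'],[u,v,1.]);o=T[:3,3]
    return o+d*(z-o[2])/d[2]
E
python3 - <<'E'
from h import *
np.set_printoptions(precision=4,suppress=True)
o=r.get_obs()
for k,v in o.items(): print(k,v)
a=grab('top');b=grab('side')
im=np.vstack([a['frame'],b['frame']])[:,:,::-1]
cv2.imwrite('pics/a.png',cv2.resize(a['frame'][:,:,::-1],(800,500)));cv2.imwrite('pics/b.png',b['frame'][:,:,::-1])
print(a['K'],a['world_from_camera'],b['world_from_camera'])
print((a['depth']>0).mean())
E
```

```text
clock 0.0
joints [-1.3671  0.4778  0.0223  1.5565 -0.0115  1.1093 -0.0831]
qvel [ 0.0021  0.0002  0.0001 -0.0016 -0.0003 -0.0023 -0.0009]
tau [  0.0004 -59.6455   1.6082 -28.1198   0.0125   0.0094  -0.    ]
tcp_pos [0.2069 0.6419 0.2493]
orientation [-0.4877 -3.1033  0.0029]
contact_force [0.347  0.3743 0.2473]
moment [-0.0669 -0.0201  0.0067]
gripper_force 0.0
grip_width 0.0852960745800688
[[463.3859   0.     322.8305]
 [  0.     463.3859 199.1902]
 [  0.       0.       1.    ]] [[ 0.0102 -0.9782  0.2073  0.2906]
 [-0.9999 -0.0104 -0.0001  0.0844]
 [ 0.0023 -0.2073 -0.9783  1.2603]
 [ 0.      0.      0.      1.    ]] [[ 0.9837 -0.0853  0.1585  0.3795]
 [-0.179  -0.5552  0.8122 -0.7513]
 [ 0.0187 -0.8273 -0.5614  0.6402]
 [ 0.      0.      0.      1.    ]]
0.99582421875
```

View pics/a.png

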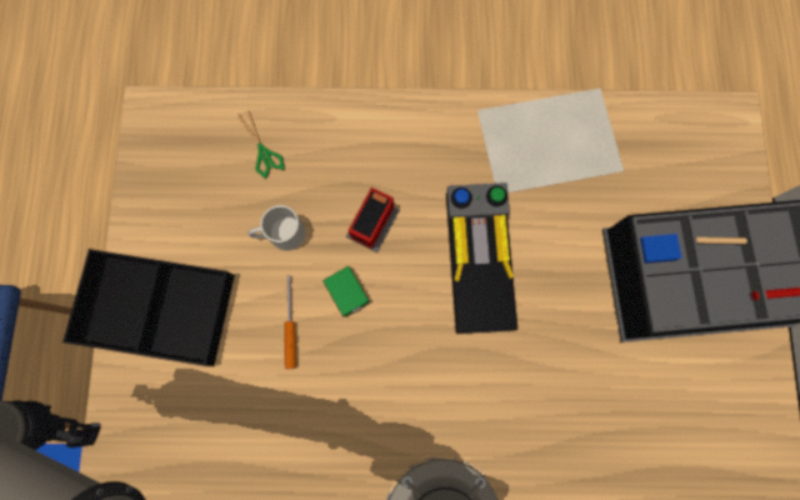

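View pics/b.png

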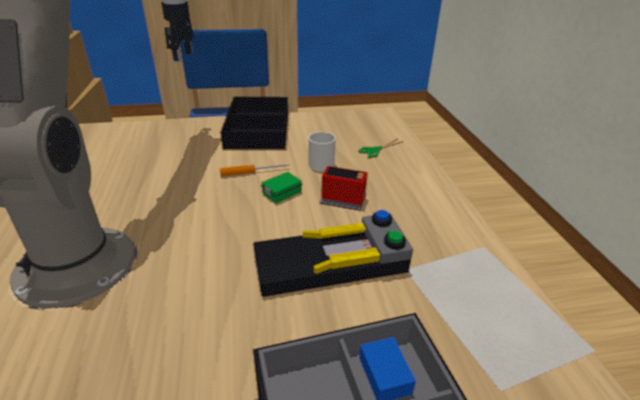

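The top view (800x500) shows the battery at (372,217) with the copper stripe at its upper end (towards +x). The charger is at (482,258) with the blue key at (461,197) and the green key at (497,195). The mug is at (282,228), the bit case at (346,291) and the screwdriver at (290,320). The side view agrees. Next I measure.

```bash
cat > m.py <<'E'
from h import *
np.set_printoptions(precision=4,suppress=True)
def measure(f):
    P=pts(f);hsv=cv2.cvtColor(f['frame'],cv2.COLOR_RGB2HSV);H,S,V=[hsv[...,i].astype(int) for i in range(3)]
    x,y,z=P[...,0],P[...,1],P[...,2]
    def comp(m,n):
        k,l,s,c=cv2.connectedComponentsWithStats(m.astype(np.uint8))
        if k<2: print(n,'none');return None
        i=1+np.argmax(s[1:,4]);return l==i
    def rect(m,n):
        (cx,cy),(w,h),a=cv2.minAreaRect((P[m][:,:2]*1000).astype(np.float32));print(n,m.sum(),'c',cx,cy,'size',w,h,'ang',a,'z',np.percentile(P[m][:,2],[5,50,95]))
    red=comp(((H<8)|(H>172))&(S>120)&(V>60)&(x>.3)&(x<.9)&(y<.45)&(y>-.3),'red')
    top=comp((z>.07)&(z<.09)&cv2.dilate(red.astype(np.uint8),np.ones((15,15))).astype(bool),'top'); rect(top,'battop')
    for n,lo,hi in (('blue',100,130),('green',45,85)):
        m=comp((H>lo)&(H<hi)&(S>120)&(V>50)&(z>.065)&(z<.12)&(x>.5)&(x<.9)&(abs(y+.03)<.2),n); 
        if m is not None:
            v,u=np.nonzero(m);zz=np.median(z[m]);print(n,m.sum(),u.mean(),v.mean(),'z',zz,P[m].mean(0),ray(f,u.mean(),v.mean(),zz))
    yl=(H>20)&(H<35)&(S>170)&(V>120)&(z>.045)&(z<.07)&(x>.4)&(x<.9)&(abs(y+.03)<.2)
    k,l,s,c=cv2.connectedComponentsWithStats(yl.astype(np.uint8))
    for i in range(1,k):
        if s[i,4]>60: rect(l==i,'rail')
    rect(comp((V<60)&(z>.03)&(z<.047)&(x>.4)&(abs(y+.05)<.15),'deck'),'deck')
    rect(comp((z>.06)&(z<.075)&(S<60)&(x>.5)&(abs(y+.05)<.15),'block'),'block')
    rect(comp((z>.02)&(z<.11)&(V<250)&(x>.4)&(x<.9)&(y>-.14)&(y<.03),'chg'),'chg')
    gc=comp((H>45)&(H<85)&(S>120)&(z>.03)&(z<.05)&(x<.65),'case'); 
    if gc is not None: rect(gc,'case')
if __name__=='__main__': measure(grab('top'))
E
python3 m.py
```

```text
battop 873 c 615.2275390625 156.26785278320312 size 57.635276794433594 111.11996459960938 ang 63.91804504394531 z [0.0756 0.08   0.0843]
blue 126 368.9761904761905 156.62698412698413 z 0.0886390163179106 [ 0.6554 -0.0364  0.0874] [ 0.655  -0.0363  0.0886]
green 121 397.6280991735537 155.1900826446281 z 0.08879978102143737 [ 0.66   -0.1121  0.0879] [ 0.6597 -0.1119  0.0888]
rail 363 c 556.1336059570312 -125.74069213867188 size 134.12368774414062 27.58732032775879 ang 3.992690086364746 z [0.0523 0.0566 0.0608]
rail 373 c 549.4544067382812 -36.103233337402344 size 137.2330322265625 25.427730560302734 ang 1.065585732460022 z [0.0522 0.0566 0.0605]
deck 2253 c 509.5553283691406 -82.84001159667969 size 223.18032836914062 126.39053344726562 ang 3.354888439178467 z [0.0359 0.0399 0.0439]
block 733 c 653.551513671875 -73.80403137207031 size 70.69599151611328 129.93572998046875 ang 4.5268707275390625 z [0.0638 0.0679 0.0721]
chg 5077 c 544.1785888671875 -80.8418960571289 size 291.82672119140625 130.591064453125 ang 3.604905128479004 z [0.0362 0.0423 0.0815]
case 763 c 458.6933288574219 206.48916625976562 size 88.55335998535156 62.3565788269043 ang 30.791292190551758 z [0.0352 0.0395 0.0438]
```

```bash
cat > plan.py <<'E'
import sys
from h import *
def plan(x,y,z,yaw_y,n=None,step=.038):
    """delta to target TCP with tool down, tool y at world angle yaw_y deg: turn first (rows of <=7deg), then straight."""
    o=r.get_obs();p=o['tcp_pos'];A=R.from_rotvec(o['orientation'])
    a=np.radians(yaw_y);ty=np.array([np.cos(a),np.sin(a),0]);tz=np.array([0,0,-1.]);B=R.from_matrix(np.c_[np.cross(ty,tz),ty,tz])
    w=np.degrees((A.inv()*B).as_rotvec());d=np.array([x,y,z])-p;t=B.inv().apply(d)
    k=n or max(1,int(np.ceil(np.abs(t).max()/step)))
    print('clock',round(o['clock'],2),'tcp',p.round(4),'F',np.round(o['contact_force'],1),'w',round(o['grip_width'],4),'turn deg',w.round(2),'shift mm',(t*1000).round(1),'rows',k,'each',(t/k).round(4))
if __name__=='__main__': plan(*map(float,sys.argv[1:5]))
E
python3 plan.py .6152 .1563 .2 63.9
```

```text
clock 0.15 tcp [0.2069 0.6421 0.2495] F [ 0.  -0.2  0. ] w 0.0856 turn deg [-0.08  0.01  8.24] shift mm [-580.3 -256.6   49.5] rows 16 each [-0.0363 -0.016   0.0031]
```

Request:
arm_command([
  {"fingers":1,"az":4.1},
  {"fingers":1,"az":4.1},
  {"fingers":1,"x":-0.036,"y":-0.016,"z":0.003},
  {"fingers":1,"x":-0.036,"y":-0.016,"z":0.003},
  {"fingers":1,"x":-0.036,"y":-0.016,"z":0.003},
  {"fingers":1,"x":-0.036,"y":-0.016,"z":0.003},
  {"fingers":1,"x":-0.036,"y":-0.016,"z":0.003},
  {"fingers":1,"x":-0.036,"y":-0.016,"z":0.003},
  {"fingers":1,"x":-0.036,"y":-0.016,"z":0.003},
  {"fingers":1,"x":-0.036,"y":-0.016,"z":0.003},
], grip_force=50)

```text
validation failed for argument at $.ro...
```

Request:
arm_command([
  {"fingers":1,"x":-0.036,"y":-0.016,"z":0.003},
  {"fingers":1,"x":-0.036,"y":-0.016,"z":0.003},
  {"fingers":1,"x":-0.036,"y":-0.016,"z":0.003},
  {"fingers":1,"x":-0.036,"y":-0.016,"z":0.003},
  {"fingers":1,"x":-0.036,"y":-0.016,"z":0.003},
  {"fingers":1,"x":-0.036,"y":-0.016,"z":0.003},
  {"fingers":1,"x":-0.036,"y":-0.016,"z":0.003},
  {"fingers":1},
  {"fingers":1},
])

```text
validation failed for argument at $.ro...
```

```bash
python3 - <<'E'
from h import *
from plan import plan
plan(.6152,.1563,.2,63.9)
f=grab('wrist','w1.png')
print(r.get_obs()['joints'].round(2))
P=pts(f);print(f['world_from_camera'].round(3))
m=(P[...,2]>.072)&(P[...,2]<.09)&(f['depth']>0)
k,l,s,c=cv2.connectedComponentsWithStats(m.astype(np.uint8))
for i in range(1,k):
    if s[i,4]>800: print(s[i],cv2.minAreaRect((P[l==i][:,:2]*1000).astype(np.float32)),np.median(P[l==i][:,2]))
E
```

```text
clock 0.15 tcp [0.2069 0.6421 0.2495] F [ 0.  -0.2  0. ] w 0.0856 turn deg [-0.08  0.01  8.24] shift mm [-580.3 -256.6   49.5] rows 16 each [-0.0363 -0.016   0.0031]
[-1.37  0.48  0.02  1.56 -0.01  1.11 -0.08]
[[ 0.306  0.909  0.281  0.134]
 [ 0.952 -0.292 -0.092  0.665]
 [-0.001  0.296 -0.955  0.373]
 [ 0.     0.     0.     1.   ]]
```

Nothing moved, because the rows were refused. I'll resend them with every key filled in.

Request:
arm_command([
  {"fingers":1,"x":0,"y":0,"z":0,"ax":0,"ay":0,"az":4.1},
  {"fingers":1,"x":0,"y":0,"z":0,"ax":0,"ay":0,"az":4.1},
  {"fingers":1,"x":-0.036,"y":-0.016,"z":0.003,"ax":0,"ay":0,"az":0},
  {"fingers":1,"x":-0.036,"y":-0.016,"z":0.003,"ax":0,"ay":0,"az":0},
  {"fingers":1,"x":-0.036,"y":-0.016,"z":0.003,"ax":0,"ay":0,"az":0},
  {"fingers":1,"x":-0.036,"y":-0.016,"z":0.003,"ax":0,"ay":0,"az":0},
  {"fingers":1,"x":-0.036,"y":-0.016,"z":0.003,"ax":0,"ay":0,"az":0},
  {"fingers":1,"x":-0.036,"y":-0.016,"z":0.003,"ax":0,"ay":0,"az":0},
  {"fingers":1,"x":-0.036,"y":-0.016,"z":0.003,"ax":0,"ay":0,"az":0},
  {"fingers":1,"x":-0.036,"y":-0.016,"z":0.003,"ax":0,"ay":0,"az":0},
], grip_force=50)

```text
clock: 1.03
tcp_pos: [0.4104, 0.3992, 0.2262]
orientation: [-0.708, -3.061, -0.0]
contact_force: [0.1, 0.9, -1.0]
grip_width: 0.0852
gripper_force: 0.0
```

Request:
arm_command([
  {"fingers":1,"x":-0.036,"y":-0.016,"z":0.003,"ax":0,"ay":0,"az":0},
  {"fingers":1,"x":-0.036,"y":-0.016,"z":0.003,"ax":0,"ay":0,"az":0},
  {"fingers":1,"x":-0.036,"y":-0.016,"z":0.003,"ax":0,"ay":0,"az":0},
  {"fingers":1,"x":-0.036,"y":-0.016,"z":0.003,"ax":0,"ay":0,"az":0},
  {"fingers":1,"x":-0.036,"y":-0.016,"z":0.003,"ax":0,"ay":0,"az":0},
  {"fingers":1,"x":-0.036,"y":-0.016,"z":0.003,"ax":0,"ay":0,"az":0},
  {"fingers":1,"x":-0.036,"y":-0.016,"z":0.003,"ax":0,"ay":0,"az":0},
  {"fingers":1,"x":0,"y":0,"z":0,"ax":0,"ay":0,"az":0},
  {"fingers":1,"x":0,"y":0,"z":0,"ax":0,"ay":0,"az":0},
])

```text
clock: 1.78
tcp_pos: [0.588, 0.1863, 0.2049]
orientation: [0.717, 3.058, -0.002]
contact_force: [0.2, 0.4, 0.2]
grip_width: 0.0856
gripper_force: 0.0
```

```bash
cat > w.py <<'E'
from h import *
from plan import plan
f=grab('wrist','w1.png')
P=pts(f)
m=(P[...,2]>.072)&(P[...,2]<.09)&(f['depth']>0)
k,l,s,c=cv2.connectedComponentsWithStats(m.astype(np.uint8))
for i in range(1,k):
    if s[i,4]>800: print(s[i],cv2.minAreaRect((P[l==i][:,:2]*1000).astype(np.float32)),np.median(P[l==i][:,2]))
plan(.6152,.1563,.055,63.9)
print(r.get_obs()['joints'].round(2))
E
python3 w.py
```

```text
[ 442   69  119  103 3162] ((585.6476440429688, 351.1349792480469), (80.01347351074219, 96.07333374023438), 46.03738784790039) 0.08310685968278592
[ 277  180   61  107 6101] ((616.3426513671875, 156.22561645507812), (56.198516845703125, 110.10330200195312), 63.985618591308594) 0.08055843668382578
clock 1.83 tcp [0.5868 0.1889 0.2049] F [-0.1  1.1 -0.4] w 0.0853 turn deg [-0.02 -0.03 -0.08] shift mm [-39.9 -16.8 149.9] rows 4 each [-0.01   -0.0042  0.0375]
[-0.58  0.43  0.22  1.76 -0.11  0.97  0.8 ]
```

Request:
arm_command([
  {"fingers":1,"x":-0.0205,"y":-0.0085,"z":0,"ax":0,"ay":0,"az":0},
  {"fingers":1,"x":-0.0205,"y":-0.0085,"z":0,"ax":0,"ay":0,"az":0},
  {"fingers":1,"x":0,"y":0,"z":0.03,"ax":0,"ay":0,"az":0},
  {"fingers":1,"x":0,"y":0,"z":0.03,"ax":0,"ay":0,"az":0},
  {"fingers":1,"x":0,"y":0,"z":0,"ax":0,"ay":0,"az":0},
  {"fingers":1,"x":0,"y":0,"z":0,"ax":0,"ay":0,"az":0},
])

```text
clock: 2.33
tcp_pos: [0.614, 0.1581, 0.1441]
orientation: [-0.703, -3.058, 0.002]
contact_force: [0.0, -0.1, 0.2]
grip_width: 0.0853
gripper_force: 0.0
```

```bash
python3 -c "
from plan import plan
plan(.6160,.1562,.055,63.95)"
```

```text
clock 2.33 tcp [0.614  0.1581 0.1441] F [ 0.  -0.1  0.2] w 0.0853 turn deg [-0.12 -0.2   0.15] shift mm [-2.6 -0.8 89.1] rows 3 each [-0.0009 -0.0003  0.0297]
```

Request:
arm_command([
  {"fingers":1,"x":-0.0026,"y":-0.0008,"z":0.03,"ax":0,"ay":0,"az":0},
  {"fingers":1,"x":0,"y":0,"z":0.03,"ax":0,"ay":0,"az":0},
  {"fingers":1,"x":0,"y":0,"z":0.029,"ax":0,"ay":0,"az":0},
  {"fingers":1,"x":0,"y":0,"z":0,"ax":0,"ay":0,"az":0},
  {"fingers":-1,"x":0,"y":0,"z":0,"ax":0,"ay":0,"az":0},
  {"fingers":-1,"x":0,"y":0,"z":0,"ax":0,"ay":0,"az":0},
  {"fingers":-1,"x":0,"y":0,"z":0,"ax":0,"ay":0,"az":0},
  {"fingers":-1,"x":0,"y":0,"z":0,"ax":0,"ay":0,"az":0},
  {"fingers":-1,"x":0,"y":0,"z":0,"ax":0,"ay":0,"az":0},
  {"fingers":-1,"x":0,"y":0,"z":0,"ax":0,"ay":0,"az":0},
])

```text
clock: 3.17
tcp_pos: [0.62, 0.1554, 0.0595]
orientation: [0.707, 3.057, 0.005]
contact_force: [-0.3, 1.0, 7.2]
grip_width: 0.0555
gripper_force: 54.8
```

Request:
arm_command([
  {"fingers":-1,"x":0,"y":0,"z":0,"ax":0,"ay":0,"az":0},
  {"fingers":-1,"x":0,"y":0,"z":0,"ax":0,"ay":0,"az":0},
  {"fingers":-1,"x":0,"y":0,"z":0,"ax":0,"ay":0,"az":0},
  {"fingers":-1,"x":0,"y":0,"z":0,"ax":0,"ay":0,"az":0},
])

```text
clock: 3.5
tcp_pos: [0.62, 0.1553, 0.0594]
orientation: [0.707, 3.057, 0.005]
contact_force: [-0.1, 0.1, 6.9]
grip_width: 0.0555
gripper_force: 54.8
```

Request:
arm_command([
  {"fingers":-1,"x":0,"y":0,"z":-0.02,"ax":0,"ay":0,"az":0},
  {"fingers":-1,"x":0,"y":0,"z":-0.03,"ax":0,"ay":0,"az":0},
  {"fingers":-1,"x":0,"y":0,"z":-0.03,"ax":0,"ay":0,"az":0},
  {"fingers":-1,"x":0,"y":0,"z":-0.02,"ax":0,"ay":0,"az":-4},
  {"fingers":-1,"x":0,"y":0,"z":0,"ax":0,"ay":0,"az":-5},
  {"fingers":-1,"x":0,"y":0,"z":0,"ax":0,"ay":0,"az":-6},
  {"fingers":-1,"x":0,"y":0,"z":0,"ax":0,"ay":0,"az":-6},
  {"fingers":-1,"x":0,"y":0,"z":0,"ax":0,"ay":0,"az":-5},
  {"fingers":-1,"x":0,"y":0,"z":0,"ax":0,"ay":0,"az":-3.6},
  {"fingers":-1,"x":0,"y":0,"z":0,"ax":0,"ay":0,"az":0},
])

```text
clock: 4.33
tcp_pos: [0.6181, 0.1542, 0.1574]
orientation: [-0.1, 3.139, 0.001]
contact_force: [-0.3, -0.5, -3.3]
grip_width: 0.0554
gripper_force: 54.8
```

```bash
python3 -c "
from plan import plan
plan(.4385,-.088,.16,93.6)"
```

```text
clock 4.33 tcp [0.6181 0.1542 0.1574] F [-0.3 -0.5 -3.3] w 0.0554 turn deg [0.02 0.05 0.04] shift mm [ 194.4 -230.5   -2.6] rows 7 each [ 0.0278 -0.0329 -0.0004]
```

Request:
arm_command([
  {"fingers":-1,"x":0.014,"y":-0.017,"z":0,"ax":0,"ay":0,"az":0},
  {"fingers":-1,"x":0.028,"y":-0.033,"z":0,"ax":0,"ay":0,"az":0},
  {"fingers":-1,"x":0.028,"y":-0.033,"z":0,"ax":0,"ay":0,"az":0},
  {"fingers":-1,"x":0.028,"y":-0.033,"z":0,"ax":0,"ay":0,"az":0},
  {"fingers":-1,"x":0.028,"y":-0.033,"z":0,"ax":0,"ay":0,"az":0},
  {"fingers":-1,"x":0.028,"y":-0.033,"z":0,"ax":0,"ay":0,"az":0},
  {"fingers":-1,"x":0.028,"y":-0.033,"z":0,"ax":0,"ay":0,"az":0},
  {"fingers":-1,"x":0.012,"y":-0.015,"z":0,"ax":0,"ay":0,"az":0},
  {"fingers":-1,"x":0,"y":0,"z":0,"ax":0,"ay":0,"az":0},
  {"fingers":-1,"x":0,"y":0,"z":0,"ax":0,"ay":0,"az":0},
])

```text
clock: 5.17
tcp_pos: [0.4441, -0.0803, 0.1571]
orientation: [-0.089, 3.139, 0.0]
contact_force: [0.2, 0.9, -2.9]
grip_width: 0.0555
gripper_force: 54.7
```

```bash
python3 - <<'E'
from h import *
from plan import plan
plan(.4385,-.088,.16,93.6)
f=grab('wrist','w2.png');t=grab('top','t2.png');grab('side','s2.png')
print(r.get_obs()['joints'].round(2))
cv2.imwrite('pics/c2.png',np.hstack([cv2.resize(i['frame'][:,:,::-1],None,fx=k,fy=k) if 0 else i['frame'][60:360,s:s+400,::-1] for i,k,s in((f,1,120),(t,1,200))]))
E
```

```text
clock 5.17 tcp [ 0.4441 -0.0803  0.1571] F [ 0.2  0.9 -2.9] w 0.0555 turn deg [ 0.01  0.09 -0.34] shift mm [ 6.1 -7.3 -2.9] rows 1 each [ 0.0061 -0.0073 -0.0029]
[-0.1   0.24  0.15  2.17 -0.05  0.74  1.72]
```

View pics/c2.png

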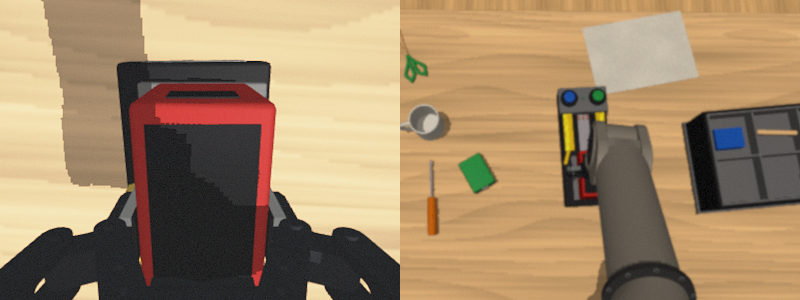

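The left half is the wrist view. It shows the red pack held upright, its body spanning (132..275, 85..285), with the charger's front edge at row ~65 behind it. The right half shows the arm over the charger and the bystanders unmoved. I'll correct the offset and measure the pack in hand.

Request:
arm_command([
  {"fingers":-1,"x":0.006,"y":-0.007,"z":0,"ax":0,"ay":0,"az":-0.3},
  {"fingers":-1,"x":0,"y":0,"z":0,"ax":0,"ay":0,"az":0},
  {"fingers":-1,"x":0,"y":0,"z":0,"ax":0,"ay":0,"az":0},
])

```text
clock: 5.57
tcp_pos: [0.4386, -0.0867, 0.1562]
orientation: [0.105, -3.139, 0.0]
contact_force: [-0.4, 0.4, -3.3]
grip_width: 0.0552
gripper_force: 54.7
```

```bash
cat > pk.py <<'E'
from h import *
from plan import plan
def pack(ztop,tol=.006):
    f=grab('wrist');P=pts(f);m=(abs(P[...,2]-ztop)<tol)&(f['depth']>0)
    m[:, :]&=True
    k,l,s,c=cv2.connectedComponentsWithStats(m.astype(np.uint8));i=1+np.argmax(s[1:,4]);q=P[l==i]
    rc=cv2.minAreaRect((q[:,:2]*1000).astype(np.float32));b=cv2.boxPoints(rc)
    print('tcp',r.get_obs()['tcp_pos'].round(4),'rect',np.round(rc[0],1),np.round(rc[1],1),round(rc[2],2),'z',np.percentile(q[:,2],[5,50,95]).round(4),'box',b.round(0).tolist())
    # charger frame
    ex=np.array([.998,.0628]);ey=np.array([-.0628,.998]);d=q[:,:2]-np.array([.6194,-.0765])
    X,Y=d@ex*1e3,d@ey*1e3;print('rel dock x',np.percentile(X,[0.5,99.5]).round(1),'y',np.percentile(Y,[.5,99.5]).round(1))
    # edges per x slice -> centre line and yaw
    c=[];
    for a in np.arange(X.min()+8,X.max()-8,6):
        s=abs(X-a)<3
        if s.sum()>20: c.append((a,Y[s].min(),Y[s].max()))
    c=np.array(c);print(c.round(1)[::3].tolist())
    return f
if __name__=='__main__':
    import sys
    plan(*map(float,sys.argv[2:6]));pack(float(sys.argv[1]))
E
python3 pk.py .178 .4385 -.088 .16 93.6
```

```text
clock 5.57 tcp [ 0.4386 -0.0867  0.1562] F [-0.4  0.4 -3.3] w 0.0552 turn deg [-0.   -0.03  0.22] shift mm [ 0.2 -1.2 -3.8] rows 1 each [ 0.0002 -0.0012 -0.0038]
tcp [ 0.4388 -0.0865  0.1562] rect [421.8 -87.9] [84.2 82.1] 3.45 z [0.1756 0.1773 0.1785] box [[377.0, -49.0], [382.0, -131.0], [466.0, -126.0], [461.0, -44.0]]
rel dock x [-239.6 -160.2] y [-30.7  33.5]
[[-232.0, -26.9, 29.3], [-214.0, -26.8, 29.0], [-196.0, -39.8, 41.7], [-178.0, -28.4, 30.7]]
```

Request:
arm_command([
  {"fingers":-1,"x":0.002,"y":-0.0012,"z":0.02,"ax":0,"ay":0,"az":0.1},
  {"fingers":-1,"x":0,"y":0,"z":0.02,"ax":0,"ay":0,"az":0},
  {"fingers":-1,"x":0,"y":0,"z":0.012,"ax":0,"ay":0,"az":0},
  {"fingers":-1,"x":0,"y":0,"z":0,"ax":0,"ay":0,"az":0},
  {"fingers":-1,"x":0,"y":0,"z":0,"ax":0,"ay":0,"az":0},
])

```text
clock: 6.03
tcp_pos: [0.4367, -0.0878, 0.104]
orientation: [0.103, -3.138, -0.0]
contact_force: [0.5, -1.0, -3.7]
grip_width: 0.0557
gripper_force: 54.4
```

```bash
python3 pk.py .125 .4385 -.088 .0994 93.6
```

```text
clock 6.03 tcp [ 0.4367 -0.0878  0.104 ] F [ 0.5 -1.  -3.7] w 0.0557 turn deg [ 0.01 -0.09  0.15] shift mm [-1.8 -0.3  4.6] rows 1 each [-0.0018 -0.0003  0.0046]
tcp [ 0.4373 -0.0879  0.1046] rect [419.9 -88.7] [84.2 82.5] 4.0 z [0.1235 0.1252 0.1263] box [[375.0, -51.0], [381.0, -133.0], [465.0, -127.0], [459.0, -45.0]]
rel dock x [-241.6 -162.2] y [-31.8  32.3]
[[-233.9, -27.9, 28.2], [-215.9, -27.7, 28.1], [-197.9, -39.6, 41.2], [-179.9, -29.2, 29.5]]
```

Request:
arm_command([
  {"fingers":-1,"x":0,"y":0,"z":0.003,"ax":0,"ay":0,"az":0},
  {"fingers":-1,"x":0,"y":0,"z":0.0015,"ax":0,"ay":0,"az":0},
  {"fingers":-1,"x":0,"y":0,"z":0,"ax":0,"ay":0,"az":0},
  {"fingers":-1,"x":0,"y":0,"z":0,"ax":0,"ay":0,"az":0},
])

```text
clock: 6.42
tcp_pos: [0.4371, -0.088, 0.1001]
orientation: [-0.102, 3.139, 0.0]
contact_force: [-0.3, 0.0, -3.7]
grip_width: 0.0555
gripper_force: 54.6
```

Request:
arm_command([
  {"fingers":-1,"x":0,"y":0,"z":0.001,"ax":0,"ay":0,"az":0},
  {"fingers":-1,"x":0,"y":0,"z":0,"ax":0,"ay":0,"az":0},
  {"fingers":-1,"x":0,"y":0,"z":0,"ax":0,"ay":0,"az":0},
])

```text
clock: 6.67
tcp_pos: [0.4371, -0.0881, 0.0995]
orientation: [-0.102, 3.139, 0.0]
contact_force: [-2.8, 0.6, 4.6]
grip_width: 0.0555
gripper_force: 55.4
```

Request:
arm_command([
  {"fingers":-1,"x":-0.008,"y":0,"z":0,"ax":0,"ay":0,"az":0},
  {"fingers":-1,"x":-0.008,"y":0,"z":0,"ax":0,"ay":0,"az":0},
  {"fingers":-1,"x":-0.008,"y":0,"z":0,"ax":0,"ay":0,"az":0},
  {"fingers":-1,"x":-0.008,"y":0,"z":0,"ax":0,"ay":0,"az":0},
  {"fingers":-1,"x":-0.008,"y":0,"z":0,"ax":0,"ay":0,"az":0},
  {"fingers":-1,"x":-0.008,"y":0,"z":0,"ax":0,"ay":0,"az":0},
  {"fingers":-1,"x":0,"y":0,"z":0,"ax":0,"ay":0,"az":0},
])

```text
clock: 7.25
tcp_pos: [0.4864, -0.0846, 0.0992]
orientation: [-0.104, 3.139, 0.0]
contact_force: [-1.3, -0.1, 7.6]
grip_width: 0.0553
gripper_force: 56.6
```

```bash
python3 pk.py .120 .57 -.0796 .0994 93.6
```

```text
clock 7.25 tcp [ 0.4864 -0.0846  0.0992] F [-1.3 -0.1  7.6] w 0.0553 turn deg [0.01 0.03 0.18] shift mm [-83.8  -0.3  -0.2] rows 3 each [-0.0279 -0.0001 -0.0001]
tcp [ 0.4863 -0.0846  0.0992] rect [469.1 -85.5] [84.1 82.8] 3.33 z [0.1187 0.1205 0.1217] box [[425.0, -47.0], [429.0, -129.0], [513.0, -124.0], [509.0, -42.0]]
rel dock x [-192.3 -112.8] y [-31.8  32.4]
[[-184.6, -27.8, 28.2], [-166.6, -28.1, 28.2], [-148.6, -39.8, 39.5], [-130.6, -29.2, 29.9]]
```

Request:
arm_command([
  {"fingers":-1,"x":-0.008,"y":0,"z":0,"ax":0,"ay":0,"az":0},
  {"fingers":-1,"x":-0.008,"y":0,"z":0,"ax":0,"ay":0,"az":0},
  {"fingers":-1,"x":-0.008,"y":0,"z":0,"ax":0,"ay":0,"az":0},
  {"fingers":-1,"x":-0.008,"y":0,"z":0,"ax":0,"ay":0,"az":0},
  {"fingers":-1,"x":-0.008,"y":0,"z":0,"ax":0,"ay":0,"az":0},
  {"fingers":-1,"x":0,"y":0,"z":0,"ax":0,"ay":0,"az":0},
])

```text
clock: 7.8
tcp_pos: [0.5259, -0.0823, 0.099]
orientation: [-0.103, 3.14, -0.0]
contact_force: [-4.7, -1.8, 10.5]
grip_width: 0.0552
gripper_force: 57.1
```

Request:
arm_command([
  {"fingers":-1,"x":-0.008,"y":0,"z":-0.0003,"ax":0,"ay":0,"az":0},
  {"fingers":-1,"x":-0.008,"y":0,"z":0,"ax":0,"ay":0,"az":0},
  {"fingers":-1,"x":-0.008,"y":0,"z":0,"ax":0,"ay":0,"az":0},
  {"fingers":-1,"x":-0.008,"y":0,"z":0,"ax":0,"ay":0,"az":0},
  {"fingers":-1,"x":-0.004,"y":0,"z":0,"ax":0,"ay":0,"az":0},
  {"fingers":-1,"x":0,"y":0,"z":0,"ax":0,"ay":0,"az":0},
])

```text
clock: 8.3
tcp_pos: [0.5617, -0.0797, 0.0991]
orientation: [-0.103, 3.14, -0.0]
contact_force: [-2.0, 0.3, 4.0]
grip_width: 0.0555
gripper_force: 56.4
```

```bash
python3 pk.py .120 .57 -.0796 .0994 93.6
```

```text
clock 8.3 tcp [ 0.5617 -0.0797  0.0991] F [-2.   0.3  4. ] w 0.0555 turn deg [-0.    0.02  0.16] shift mm [-8.3 -0.4 -0.3] rows 1 each [-0.0083 -0.0004 -0.0003]
tcp [ 0.5617 -0.0797  0.0991] rect [544.5 -80.6] [84.1 82.4] 3.8 z [0.1187 0.1205 0.1216] box [[500.0, -42.0], [505.0, -125.0], [589.0, -119.0], [584.0, -37.0]]
rel dock x [-116.8  -37.2] y [-31.8  32.6]
[[-109.1, -27.8, 28.2], [-91.1, -27.6, 28.3], [-73.1, -39.2, 40.9], [-55.1, -28.9, 30.0]]
```

About 7 mm remain, so I push until there is contact.

Request:
arm_command([
  {"fingers":-1,"x":-0.003,"y":0,"z":0,"ax":0,"ay":0,"az":0},
  {"fingers":-1,"x":-0.003,"y":0,"z":0,"ax":0,"ay":0,"az":0},
  {"fingers":-1,"x":-0.001,"y":0,"z":0,"ax":0,"ay":0,"az":0},
  {"fingers":-1,"x":0,"y":0,"z":0,"ax":0,"ay":0,"az":0},
])

```text
clock: 8.68
tcp_pos: [0.567, -0.0796, 0.0991]
orientation: [0.102, -3.138, -0.0]
contact_force: [-5.3, -0.3, 7.2]
grip_width: 0.0552
gripper_force: 56.7
```

Request:
arm_command([
  {"fingers":-1,"x":-0.001,"y":0,"z":0,"ax":0,"ay":0,"az":0},
  {"fingers":-1,"x":0,"y":0,"z":0,"ax":0,"ay":0,"az":0},
])

```text
clock: 8.85
tcp_pos: [0.5672, -0.0796, 0.0991]
orientation: [0.102, -3.137, -0.0]
contact_force: [-8.0, -0.8, 9.7]
grip_width: 0.055
gripper_force: 56.8
```

Request:
arm_command([
  {"fingers":-1,"x":-0.002,"y":0,"z":0,"ax":0,"ay":0,"az":0},
  {"fingers":-1,"x":0,"y":0,"z":0,"ax":0,"ay":0,"az":0},
  {"fingers":-1,"x":-0.002,"y":0,"z":0,"ax":0,"ay":0,"az":0},
  {"fingers":-1,"x":0,"y":0,"z":0,"ax":0,"ay":0,"az":0},
])

```text
clock: 9.18
tcp_pos: [0.5694, -0.0795, 0.0991]
orientation: [0.101, -3.133, -0.001]
contact_force: [-14.8, 0.3, 15.6]
grip_width: 0.0556
gripper_force: 57.5
```

```bash
python3 pk.py .120 .57 -.0796 .0994 93.6
```

```text
clock 9.18 tcp [ 0.5694 -0.0795  0.0991] F [-14.8   0.3  15.6] w 0.0556 turn deg [ 0.05 -0.39  0.08] shift mm [-0.6 -0.2 -0.3] rows 1 each [-0.0006 -0.0002 -0.0003]
tcp [ 0.5694 -0.0794  0.0991] rect [552.3 -80.3] [85.  82.5] 2.68 z [0.1188 0.1206 0.1217] box [[508.0, -41.0], [512.0, -123.0], [597.0, -120.0], [593.0, -37.0]]
rel dock x [-109.1  -29.6] y [-31.7  32.4]
[[-101.4, -27.8, 28.1], [-83.4, -27.9, 28.1], [-65.4, -39.1, 40.5], [-47.4, -29.3, 30.0]]
```

Request:
arm_command([
  {"fingers":1,"x":0,"y":0,"z":0,"ax":0,"ay":0,"az":0},
  {"fingers":1,"x":0,"y":0,"z":0,"ax":0,"ay":0,"az":0},
  {"fingers":1,"x":0,"y":0,"z":0,"ax":0,"ay":0,"az":0},
  {"fingers":1,"x":0,"y":0,"z":0,"ax":0,"ay":0,"az":0},
  {"fingers":1,"x":0,"y":0,"z":0,"ax":0,"ay":0,"az":0},
  {"fingers":1,"x":0,"y":0,"z":-0.02,"ax":0,"ay":0,"az":0},
  {"fingers":1,"x":0,"y":0,"z":-0.04,"ax":0,"ay":0,"az":0},
  {"fingers":1,"x":0,"y":0,"z":-0.04,"ax":0,"ay":0,"az":0},
  {"fingers":1,"x":0,"y":0,"z":0,"ax":0,"ay":0,"az":0},
  {"fingers":1,"x":0,"y":0,"z":0,"ax":0,"ay":0,"az":0},
])

```text
clock: 10.07
tcp_pos: [0.5746, -0.0793, 0.2017]
orientation: [-0.102, 3.134, -0.0]
contact_force: [-0.9, -0.4, -0.7]
grip_width: 0.0853
gripper_force: 0.0
```

```bash
python3 pk.py .120 .6550 -.0364 .16 93.6; python3 - <<'E'
from h import *
f=grab('wrist','w3.png');s=grab('side')
cv2.imwrite('pics/c3.png',np.hstack([cv2.resize(f['frame'][:,:,::-1],(480,300)),cv2.resize(s['frame'][190:310,240:430,::-1],(320,202)).copy() if 0 else cv2.copyMakeBorder(cv2.resize(s['frame'][180:300,240:430,::-1],(320,202)),0,98,0,0,0)]))
P=pts(f);hsv=cv2.cvtColor(f['frame'],cv2.COLOR_RGB2HSV)
for n,lo,hi in(('blue',100,130),('green',45,85)):
    m=(hsv[...,0]>lo)&(hsv[...,0]<hi)&(hsv[...,1]>120)&(hsv[...,2]>50)&(P[...,2]>.08)&(P[...,2]<.1)
    if m.sum(): print(n,m.sum(),P[m].mean(0).round(4),np.ptp(P[m],0).round(4))
E
```

```text
clock 10.07 tcp [ 0.5746 -0.0793  0.2017] F [-0.9 -0.4 -0.7] w 0.0853 turn deg [-0.02  0.35  0.14] shift mm [-82.9  37.7  41.7] rows 3 each [-0.0276  0.0126  0.0139]
tcp [ 0.5732 -0.0791  0.1998] rect [565.1 -79.4] [109.   56.3] 3.82 z [0.1189 0.1205 0.1218] box [[509.0, -55.0], [513.0, -111.0], [621.0, -104.0], [618.0, -48.0]]
rel dock x [-108.7   -1. ] y [-27.   28.1]
[[-100.9, -27.2, 28.1], [-82.9, -27.0, 28.1], [-64.9, -26.8, 28.1], [-46.9, -27.5, 28.0], [-28.9, -27.5, 27.9], [-10.9, -27.1, 28.7]]
blue 764 [ 0.6529 -0.0366  0.0887] [0.0329 0.0296 0.012 ]
green 734 [ 0.6576 -0.1112  0.089 ] [0.0322 0.0303 0.0119]
```

View pics/c3.png

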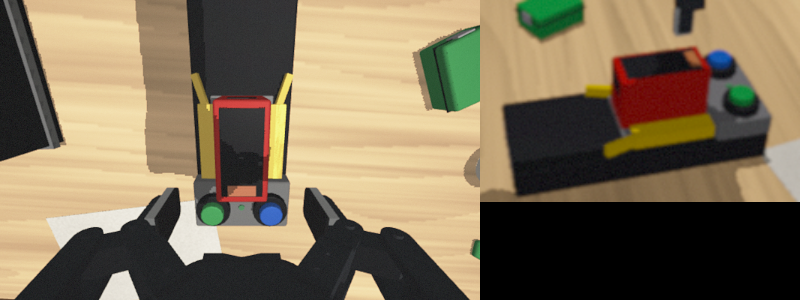

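The wrist view shows the pack between the rails with its nose at the grey block. The blue key is at (271,213) and the green key at (212,213). Pack centre to key line is 91–93 mm against 93 expected, so it is home. Next is the blue key with shut fingers.

Request:
arm_command([
  {"fingers":-1,"x":-0.027,"y":0.0125,"z":0,"ax":0,"ay":0.35,"az":0.1},
  {"fingers":-1,"x":-0.027,"y":0.0125,"z":0,"ax":0,"ay":0,"az":0},
  {"fingers":-1,"x":-0.027,"y":0.0125,"z":0,"ax":0,"ay":0,"az":0},
  {"fingers":-1,"x":0,"y":0,"z":0.03,"ax":0,"ay":0,"az":0},
  {"fingers":-1,"x":0,"y":0,"z":0.03,"ax":0,"ay":0,"az":0},
  {"fingers":-1,"x":0,"y":0,"z":0,"ax":0,"ay":0,"az":0},
  {"fingers":-1,"x":0,"y":0,"z":0,"ax":0,"ay":0,"az":0},
  {"fingers":-1,"x":0,"y":0,"z":0,"ax":0,"ay":0,"az":0},
  {"fingers":-1,"x":0,"y":0,"z":0,"ax":0,"ay":0,"az":0},
])

```text
clock: 10.97
tcp_pos: [0.6515, -0.037, 0.1404]
orientation: [0.098, -3.136, 0.001]
contact_force: [-0.1, -0.1, -0.9]
grip_width: 0.0002
gripper_force: 0.0
```

```bash
python3 pk.py .120 .6545 -.0365 .1146 93.6
```

```text
clock 10.97 tcp [ 0.6515 -0.037   0.1404] F [-0.1 -0.1 -0.9] w 0.0002 turn deg [-0.01 -0.22 -0.  ] shift mm [-3.   0.3 25.8] rows 1 each [-0.003   0.0003  0.0258]
tcp [ 0.6516 -0.037   0.1406] rect [574.5 -78.7] [90.3 55.7] 3.8 z [0.119  0.1205 0.1218] box [[528.0, -54.0], [531.0, -109.0], [621.0, -104.0], [618.0, -48.0]]
rel dock x [-88.7  -0.6] y [-26.4  28.2]
[[-82.2, -27.0, 28.3], [-64.2, -26.9, 28.3], [-46.2, -26.7, 28.4], [-28.2, -26.8, 28.5], [-10.2, -27.0, 28.6]]
```

Request:
arm_command([
  {"fingers":-1,"x":-0.003,"y":0,"z":0.015,"ax":0,"ay":0,"az":0},
  {"fingers":-1,"x":0,"y":0,"z":0.014,"ax":0,"ay":0,"az":0},
  {"fingers":-1,"x":0,"y":0,"z":0.003,"ax":0,"ay":0,"az":0},
  {"fingers":-1,"x":0,"y":0,"z":0.003,"ax":0,"ay":0,"az":0},
  {"fingers":-1,"x":0,"y":0,"z":0.002,"ax":0,"ay":0,"az":0},
  {"fingers":-1,"x":0,"y":0,"z":0,"ax":0,"ay":0,"az":0},
])

```text
clock: 11.52
tcp_pos: [0.653, -0.0363, 0.1031]
orientation: [0.099, -3.133, -0.001]
contact_force: [-5.1, 0.3, 11.5]
grip_width: -0.0002
gripper_force: 5.8
```

Request:
arm_command([
  {"fingers":-1,"x":0,"y":0,"z":0.002,"ax":0,"ay":0,"az":0},
  {"fingers":-1,"x":0,"y":0,"z":0,"ax":0,"ay":0,"az":0},
  {"fingers":-1,"x":0,"y":0,"z":0,"ax":0,"ay":0,"az":0},
])

```text
clock: 11.77
tcp_pos: [0.6531, -0.0363, 0.1028]
orientation: [0.099, -3.133, -0.001]
contact_force: [-10.2, 0.3, 24.0]
grip_width: -0.0002
gripper_force: 12.2
```

```bash
python3 - <<'E'
from h import *
s=grab('side');cv2.imwrite('pics/s4.png',cv2.resize(s['frame'][180:300,260:430,::-1],None,fx=4,fy=4))
E
```

```text
(no output)
```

View pics/s4.png

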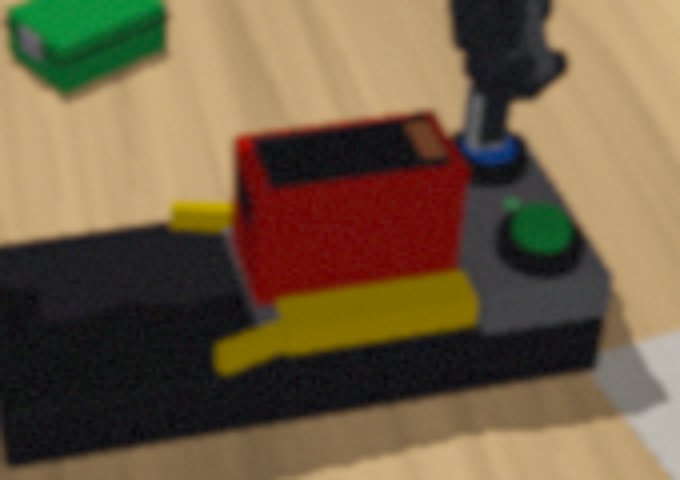

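The fingers sit on the blue key at (490,150), now sunk into its housing, and the force of 24 N shows it has bottomed. The pack is unmoved. I lift and go to green.

Request:
arm_command([
  {"fingers":-1,"x":0,"y":0,"z":-0.01,"ax":0,"ay":0,"az":0},
  {"fingers":-1,"x":0,"y":0,"z":-0.025,"ax":0,"ay":0,"az":0},
  {"fingers":-1,"x":0,"y":-0.025,"z":0,"ax":0,"ay":0,"az":0},
  {"fingers":-1,"x":0,"y":-0.025,"z":0,"ax":0,"ay":0,"az":0},
  {"fingers":-1,"x":0,"y":-0.0255,"z":0,"ax":0,"ay":0,"az":0},
  {"fingers":-1,"x":0,"y":0,"z":0,"ax":0,"ay":0,"az":0},
  {"fingers":-1,"x":0,"y":0,"z":0,"ax":0,"ay":0,"az":0},
])

```text
clock: 12.4
tcp_pos: [0.6578, -0.1144, 0.1345]
orientation: [0.093, -3.133, 0.002]
contact_force: [0.0, 1.0, -0.7]
grip_width: 0.0
gripper_force: 0.0
```

```bash
python3 pk.py .120 .6585 -.1118 .1076 93.6
```

```text
clock 12.4 tcp [ 0.6578 -0.1144  0.1345] F [ 0.   1.  -0.7] w 0.0 turn deg [-0.06 -0.4  -0.19] shift mm [-0.9  2.5 26.9] rows 1 each [-0.0009  0.0025  0.0269]
tcp [ 0.658  -0.1121  0.1344] rect [576.1 -79.1] [88.5 55.8] 3.77 z [0.1189 0.1205 0.1218] box [[530.0, -54.0], [534.0, -110.0], [622.0, -104.0], [618.0, -48.0]]
rel dock x [-85.5  -0.4] y [-27.6  27.1]
[[-79.5, -27.8, 27.6], [-61.5, -27.8, 27.9], [-43.5, -27.7, 27.6], [-25.5, -27.7, 27.7], [-7.5, -27.5, 27.8]]
```

Request:
arm_command([
  {"fingers":-1,"x":-0.0005,"y":0.0005,"z":0.013,"ax":0,"ay":0,"az":0},
  {"fingers":-1,"x":0,"y":0,"z":0.011,"ax":0,"ay":0,"az":0},
  {"fingers":-1,"x":0,"y":0,"z":0.003,"ax":0,"ay":0,"az":0},
  {"fingers":-1,"x":0,"y":0,"z":0.003,"ax":0,"ay":0,"az":0},
  {"fingers":-1,"x":0,"y":0,"z":0.003,"ax":0,"ay":0,"az":0},
  {"fingers":-1,"x":0,"y":0,"z":0.001,"ax":0,"ay":0,"az":0},
  {"fingers":-1,"x":0,"y":0,"z":0,"ax":0,"ay":0,"az":0},
])

```text
clock: 13.03
tcp_pos: [0.6581, -0.1093, 0.1029]
orientation: [0.101, -3.132, -0.004]
contact_force: [-9.4, 5.1, 19.3]
grip_width: -0.0004
gripper_force: 10.1
```

Request:
arm_command([
  {"fingers":-1,"x":0,"y":0,"z":0.0005,"ax":0,"ay":0,"az":0},
  {"fingers":-1,"x":0,"y":0,"z":0,"ax":0,"ay":0,"az":0},
  {"fingers":-1,"x":0,"y":0,"z":-0.01,"ax":0,"ay":0,"az":0},
  {"fingers":-1,"x":0,"y":0,"z":-0.03,"ax":0,"ay":0,"az":0},
  {"fingers":-1,"x":0,"y":0,"z":-0.04,"ax":0,"ay":0,"az":0},
  {"fingers":-1,"x":0,"y":0,"z":-0.04,"ax":0,"ay":0,"az":0},
  {"fingers":-1,"x":0,"y":0,"z":0,"ax":0,"ay":0,"az":0},
  {"fingers":-1,"x":0,"y":0,"z":0,"ax":0,"ay":0,"az":0},
])

```text
clock: 13.7
tcp_pos: [0.6611, -0.1114, 0.2233]
orientation: [0.1, -3.14, 0.002]
contact_force: [0.1, 0.9, -1.5]
grip_width: 0.0002
gripper_force: 0.0
```

```bash
python3 pk.py .120 .6585 -.1118 .2 93.6; python3 - <<'E'
from h import *
s=grab('side');cv2.imwrite('pics/s5.png',cv2.resize(s['frame'][130:300,210:430,::-1],None,fx=3,fy=3))
f=grab('wrist');P=pts(f);hsv=cv2.cvtColor(f['frame'],cv2.COLOR_RGB2HSV)
for n,lo,hi in(('blue',100,130),('green',45,85)):
    m=(hsv[...,0]>lo)&(hsv[...,0]<hi)&(hsv[...,1]>120)&(hsv[...,2]>50)&(P[...,2]>.078)&(P[...,2]<.1)
    if m.sum(): print(n,m.sum(),P[m].mean(0).round(4))
E
```

```text
clock 13.7 tcp [ 0.6611 -0.1114  0.2233] F [ 0.1  0.9 -1.5] w 0.0002 turn deg [-0.06 -0.02  0.04] shift mm [ 2.6 -0.2 23.3] rows 1 each [ 0.0026 -0.0002  0.0233]
tcp [ 0.6597 -0.1111  0.2209] rect [565.8 -79.3] [109.6  56.3] 3.7 z [0.1187 0.1205 0.1218] box [[509.0, -55.0], [513.0, -111.0], [622.0, -104.0], [619.0, -48.0]]
rel dock x [-107.7    0.6] y [-27.4  27.6]
[[-100.5, -27.3, 28.6], [-82.5, -27.6, 27.5], [-64.5, -27.4, 28.3], [-46.5, -27.1, 28.2], [-28.5, -27.5, 28.3], [-10.5, -27.3, 28.7]]
blue 824 [ 0.6544 -0.0374  0.089 ]
green 720 [ 0.659  -0.112   0.0894]
```

View pics/s5.png

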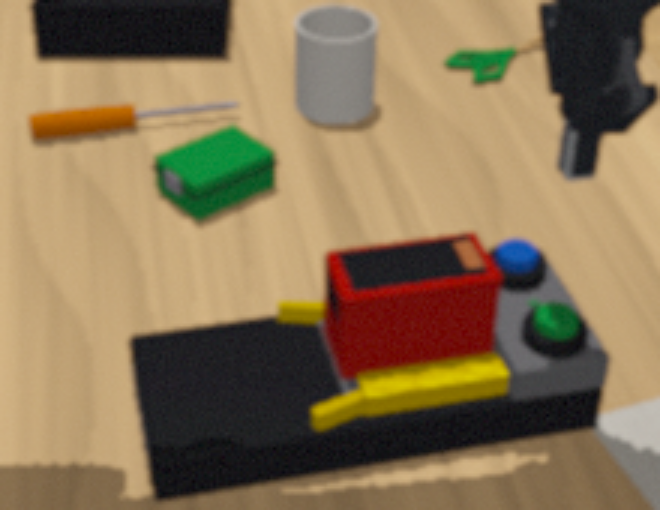

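The side view shows the pack home at (415,305), both keys up at (517,258) and (557,325), and the gripper clear of everything. The bystanders are where they started. I hand in.

```bash
python3 -c "
from bench import r
print(r.hand_in())"
```

```text
the job is handed in; nothing more can be done
None
```

The pack is fully home under the rails and released, the blue key and then the green key were pressed to the bottom and came back up, the bystanders look unmoved, and I handed the job in at about 14 s of the allowed 51 s; `hand_in` gave no verdict.

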